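# Pack the paint caddy for the class

### The arm

A 6-joint arm with a two-finger parallel gripper is mounted at the origin on the work surface. World frame = base frame: x ahead of the robot, y to its left, z up, the work surface at z = 0. Lengths are in mm, angles in rad, forces in N, time in s.
With the tool pointing down it reaches from about 350 to 875 mm from the base axis. Payload 4.2 kg.
Tool frame: the origin (TCP) lies at the very end of the fingers, on their centre line; the grasp point (between the pads) lies 19 mm behind it; z points along the fingers, y is the line along which they close (so a half turn about z gives the same grasp; the last joint's range is limited). The gripper opens to 85 mm and grips with 20 to 120 N. Pads are 22 mm wide; open, the fingers measure 114 mm over their backs; the gripper's body (76 mm by 85 mm) begins 54 mm behind the grasp point. The pads swing forward as they close: fully open they stand 13 mm farther back than shut.
Start: joints at [-0.98, 0.385, 0.008, 0, -1.194, -0.259], TCP at [203.606, -590.884, 231.312] pointing down, gripper open.
Joint ranges: [-3.14, 3.14], [-1.21, 2.06], [-1.07, 1.41], [-3.16, 2.05], [-2.99, -0.16], [-3.1, 3.1]. Speed limits (rad/s): [2.79, 2.79, 3.14, 3.14, 3.14, 3.14].

### API

Orientations are given as a unit quaternion [x, y, z, w].
In Python, from bench import arm gives the robot as it stands. The module is installed in compiled form; this text tells all that it offers.
- The arm moves only by the tool drive_tool, never from a script. Its argument "targets" is a list of rows, each a list of 5 numbers: the closure, from -1 (fully open) to 1 (shut), then the shift along the tool's x, y, z in mm, then the turn about the tool's z in degrees. In form: [[grip, tx, ty, tz, roll], ...]. A call has 1 to 12 rows; each row is the pose to reach, as a shift and turn from the pose commanded when the call began, along the tool's axes at that moment; what a row does not reach only later rows make up. A row lasts 1/10 s, in which the tool goes at most 50 mm and 8.59 degrees, less where a joint would pass 70% of its speed; a pose out of reach is approached as far as the arm can. A call with a gripper value outside its range is refused whole. The fingers move at their own pace and stop on an object; the grip force is fixed at half the most. Time passes only in rows, so rows that repeat a pose let the fingers close. It gives the time, the measured TCP pose, the force, the opening and the grip force at its end, in the units of the state.
- arm.read_state(): the state, without advancing time (a new reading comes with each control period).
- arm.get_image(name): name is "scene" or "top" or "wrist"; returns the picture (400x640x3 uint8, blue, green, red); there is no depth.
- arm.camera_params(name): a dict with "fov_y" (degrees; the focal length in pixels is half the picture's height over the tangent of half this angle, whatever the lens; pixels are square), "cx", "cy" (the principal point, pixels), "D" ([k1, k2, p1, p2, k3] as OpenCV has them; the pictures are not rectified), "rvec" (rotation vector, rad) and "tvec" (3), from world to camera coordinates, as OpenCV has them; the wrist camera has in their place "tool_from_camera" (4x4, takes a point from camera to tool coordinates, whose origin is the TCP and whose axes are the flange's). Camera axes: x right, y down, z forward; pixel columns grow to the right and rows downward; lengths in mm; the calibration is good to about 2 mm. A picture is of the moment at which its call begins: read the wrist's pose just before it. camera_params takes no time and is no camera call.
- arm.job_done(): hands the job in; it is judged then, once.
The state is a dict: "clock": time; "joints": joint angles; "joint_vel": joint speeds; "joint_efforts": joint torques, N m; "position": TCP position; "ee_rot": TCP orientation; "contact_force": force on the tool from outside, world axes, zero at the start; "wrist_torque": the same for the moment, N m; "gripper_width": finger opening in mm; "grasp_force": force on a finger pad.
Only numpy, scipy, OpenCV 4.12 (cv2) and the standard library are available. Lean on these libraries where they do the work, as an engineer would, in place of code of your own. Each camera call takes 0.05 s, during which the arm holds its last target. There are 200 camera calls.

### The job

Pack the plywood caddy for the painting class: stand the two slim bottles with pointed dropper caps in its two narrow compartments, one in each, the stout bottle with the pointed cap in the middling compartment, and the jar that has its lid on in the widest, all upright. One of the slim droppers stands on the little shelf behind its front rail. The slim bottle with the flat cap, the jar without a lid and the freshly painted figure stay where they stand.

Things in the scene. Friction and masses are not known exactly. Their poses are not given: they have to be found in the camera images.
- dropper_a_mid (a point): slim dropper bottle to pack, on the rack's shelf: pale grey round body 26 mm across and 58 mm tall, white pointed conical cap, 88 mm tall in all, about 30 g. The point is on its axis, half-way up (44 mm above its foot), on the straight body, a good place to grip; z points up the bottle.
- dropper_b_mid (a point): a second slim dropper bottle to pack, same as the first (26 mm across, body 58 mm tall, 88 mm in all), standing on the cork board (8 mm thick) on the table. Point on its axis, 44 mm above its foot; z up.
- stout_mid (a point): stout dropper bottle to pack, on the cork board: pale grey round body 34 mm across and 62 mm tall, white pointed conical cap, 96 mm in all, about 60 g. Point on its axis, half-way up (48 mm above its foot), on the straight body; z up.
- jar_mid (a point): white jar with its black ribbed lid on, to pack, on the cork board: 44 mm across, lid 46 mm across and 17 mm tall, 70 mm tall in all, flat top, about 100 g. Point on its axis, 35 mm above its foot; z up. Grip it by the lid or just below (45 to 60 mm above its foot) so that the fingers stay above the caddy's walls.
- caddy: loose open plywood tray, 84 x 256 mm, 24 mm tall (ends 36), 1.2 kg. Origin: centre of underside; z up, y along its row of four compartments. Floor, walls and partitions 6 mm thick. Compartments 72 mm long in x, centred on x = 0; widths and centres in y: 48 at -98, 48 at -44, 60 at +16, 70 at +87 mm. Neighbours stand close in y: let the fingers close along its x.
- rack: fixed low pine shelf, 85 mm deep (x), 428 mm wide (y), open above; origin: centre of its underside, on the table. Board top 70 mm above the table; laths along the front and back edges (x = -39, +39 mm, 7 mm thick) reach 92 mm above the table, end cheeks 115 mm. A slim dropper, the flat-capped bottle and a roll of tape stand on it in any order, about 120 mm apart.
- flat_cap_mid (a point): slim pale grey bottle with a flat white cylindrical cap (24 mm across, 18 mm tall), 26 mm across, 82 mm tall, on the shelf: not to pack, stays where it is. Point on its axis, 41 mm above its foot; z up.
- open_jar_mid (a point): white jar without a lid, open at the top with brown paint inside, 44 mm across, 62 mm tall, on the cork board: not to pack, stays where it is. Point on its axis, 31 mm above its foot; z up.
- figure_mid (a point): freshly painted soldier figure on a turned dark wooden plinth 42 mm across, 124 mm tall in all, on the table near the middle, between caddy and cork board: stays where it is. Point on its axis, 60 mm above its foot; z up.
There are look-alikes about, which are no part of the job. What is shaped like the part that bears dropper_b_mid but yellow is not meant.

How it is judged:
By the outcome, as a careful person would: the job done as asked, in the order asked, and still so for the second after the job is handed in, with the robot touching nothing.
It also fails if it takes over 131 s, if anything falls off the work surface, if the arm or the gripper's body presses on something with over 40 N, if the wrist force passes 120 N, or if a joint passes its speed limit or range.

## Working session

There is one attempt and no reset: what is moved stays moved. The work goes in short steps, Python scripts to look and compute and a tool call to move; the robot and the scene stay as the last step left them, time stands still between calls to the robot, and variables do not carry over. Pictures are saved under pics/ and viewed, at most 14 in all, crops included, and the job is handed in when it is done.

Besides the shell and the picture viewer there is one more tool, called after ">>>" by a JSON object that holds its "api" and its "payload", one argument or row to a line. drive_tool: Moves the arm, as the interface text tells. Its arguments: {"type":"object","properties":{"targets":{"type":"array","items":{"type":"array","items":{"type":"number"}}}},"required":["targets"]}

```bash
mkdir -p pics
cat > h.py <<'E'
import numpy as np,cv2,sys
from bench import arm
from scipy.spatial.transform import Rotation as R
def cam(n,st=None):
    p=arm.camera_params(n);f=200/np.tan(np.radians(p["fov_y"])/2)
    K=np.array([[f,0,p["cx"]],[0,f,p["cy"]],[0,0,1]]);D=np.array(p["D"],float)
    if n=="wrist":
        T=np.eye(4);T[:3,:3]=R.from_quat(st["ee_rot"]).as_matrix();T[:3,3]=st["position"]
        W=T@np.array(p["tool_from_camera"]);Rw=W[:3,:3].T;t=-Rw@W[:3,3]
    else:
        Rw=cv2.Rodrigues(np.array(p["rvec"],float))[0];t=np.array(p["tvec"],float).ravel()
    return K,D,Rw,t
def ray(c,uv):
    K,D,Rw,t=c
    q=cv2.undistortPoints(np.array(uv,float).reshape(-1,1,2),K,D).reshape(-1,2)
    return -Rw.T@t,np.c_[q,np.ones(len(q))]@Rw
def onz(c,uv,z):
    o,d=ray(c,uv);return o+d*((z-o[2])/d[:,2])[:,None]
def proj(c,P):
    K,D,Rw,t=c;return cv2.projectPoints(np.array(P,float).reshape(-1,1,3),cv2.Rodrigues(Rw)[0],t,K,D)[0].reshape(-1,2)
E
python3 - <<'E'
from h import *
for n in("scene","top","wrist"):
    s=arm.read_state();cv2.imwrite(f"pics/{n}0.png",arm.get_image(n));c=cam(n,s);print(n,-c[2].T@c[3])
print(s)
E
```

```text
scene [1023.64572342  -12.74239178  811.28684182]
top [ 391.90702478  -55.35877052 1136.65990406]
wrist [ 136.82635584 -614.67263762  373.45388076]
{'clock': 0.1, 'joints': array([-9.80344326e-01,  3.85491792e-01,  6.74695714e-03, -4.23977521e-04,
       -1.19398679e+00, -2.58622590e-01]), 'joint_vel': array([ 0.00143168, -0.00177354,  0.00240264,  0.00263021,  0.0012386 ,
        0.00077904]), 'joint_efforts': array([-4.09478098e-04, -3.93320346e+01,  1.88930297e+01,  4.19788107e+00,
       -2.60598194e-03,  5.82123022e-06]), 'position': array([ 203.46439115, -590.40182879,  230.3191975 ]), 'ee_rot': array([-1.65077344e-01,  9.86280130e-01,  9.62910480e-04, -2.19024199e-04]), 'contact_force': array([-0.2513666 ,  0.48340712,  0.60648287]), 'wrist_torque': array([-0.05431436,  0.00511982,  0.0005229 ]), 'grasp_force': 0.0, 'gripper_width': 85.12480999767634}
```

View pics/top0.png

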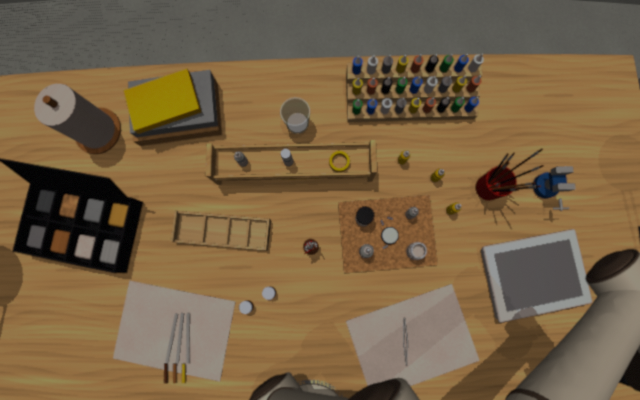

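View pics/scene0.png

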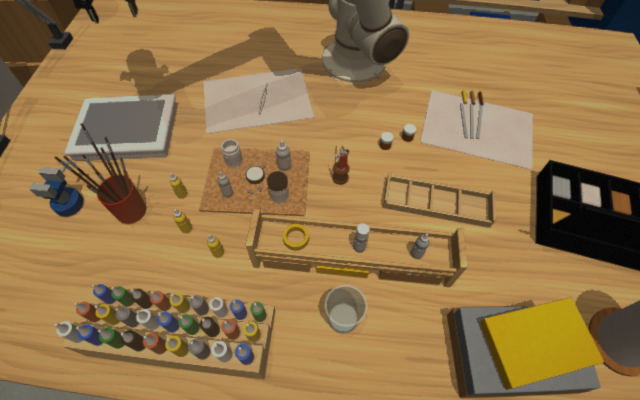

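Run:
```python
import cv2,numpy as np
a=cv2.imread("pics/top0.png");s=cv2.imread("pics/scene0.png")
A=cv2.resize(a[125:285,160:450],(800,441),interpolation=cv2.INTER_CUBIC)
B=cv2.resize(s[130:290,195:505],None,fx=2.55,fy=2.55,interpolation=cv2.INTER_CUBIC)
cv2.imwrite("pics/A.png",A);cv2.imwrite("pics/B.png",B)
```

```text
(no output)
```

View pics/A.png

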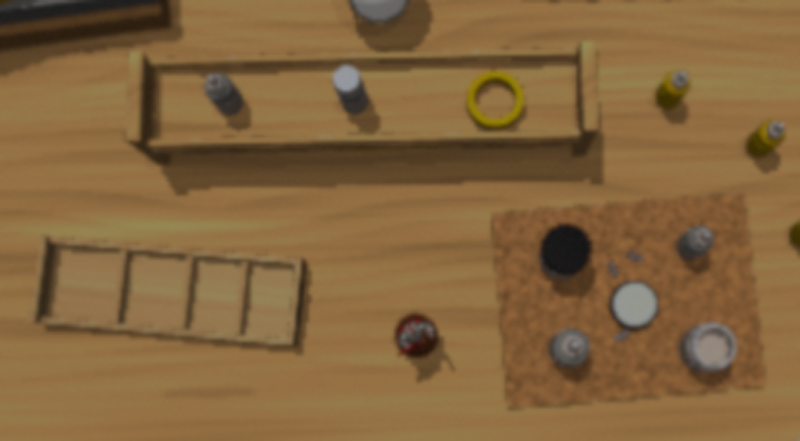

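View pics/B.png

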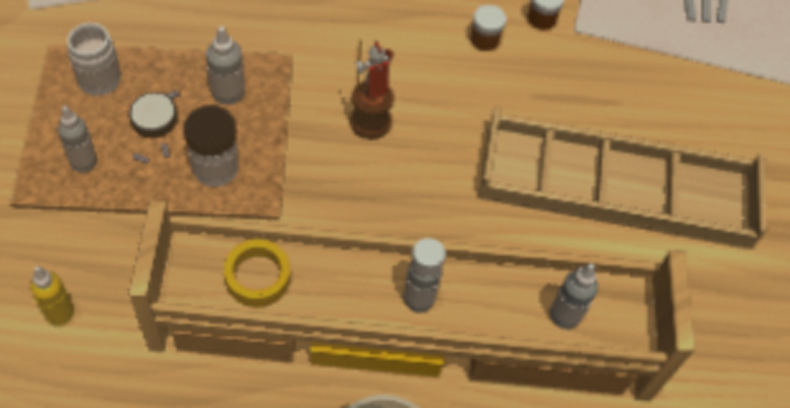

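```bash
cat > tri.py <<'E'
from h import *
ct,cs=cam("top"),cam("scene")
def A(x,y):return (160+x/2.7586,125+y/2.7586)
def B(x,y):return (195+x/2.55,130+y/2.55)
def tri(a,b):
    o1,d1=ray(ct,[a]);o2,d2=ray(cs,[b]);d1=d1[0];d2=d2[0]
    k=np.linalg.lstsq(np.c_[d1,-d2],o2-o1,rcond=None)[0]
    p=o1+k[0]*d1;q=o2+k[1]*d2;return ((p+q)/2).round(1),round(np.linalg.norm(p-q),1)
for n,a,b in(("a tip",(213,80),(589,268)),("b tip",(706,233),(67,110)),("stout tip",(577,343),(223,34)),("jar lid",(566,249),(211,129)),("flat",(347,75),(429,248)),("figure base",(417,340),(371,120))):
    print(n,*tri(A(*a),B(*b)))
print("caddy",onz(ct,[A(*p) for p in((46,239),(39,322),(296,346),(303,260))],36).round(1))
print("caddy s",onz(cs,[B(*p) for p in((755,240),(760,158),(494,110),(485,182))],36).round(1))
print("rack",onz(ct,[A(*p) for p in((131,55),(129,142),(599,130),(597,43))],115).round(1))
E
python3 tri.py
python3 - <<'E'
from h import *
s=arm.read_state();print(arm.camera_params("wrist"), cam("wrist",s)[2])
E
```

```text
a tip [671.2 158.6 148.3] 3.2
b tip [ 531.  -277.3   89.2] 3.6
stout tip [ 435.  -154.3   93.6] 6.6
jar lid [ 522.9 -152.1   66.9] 3.2
flat [669.9  39.6 154.5] 3.0
figure base [446.6 -10.1  -6. ] 3.1
caddy [[549.9 343.3  36. ]
 [469.9 348.1  36. ]
 [441.8 100.8  36. ]
 [523.1  93.6  36. ]]
caddy s [[568.8 339.2  36. ]
 [480.1 355.4  36. ]
 [452.2 106.4  36. ]
 [533.4  98.7  36. ]]
rack [[ 706.7  240.3  115. ]
 [ 625.1  240.4  115. ]
 [ 623.5 -183.3  115. ]
 [ 704.4 -185.4  115. ]]
{'fov_y': 66.96217352264442, 'cx': 317.29752362945777, 'cy': 202.43326646532762, 'D': array([-0.03292443,  0.        ,  0.        ,  0.        ,  0.        ]), 'tool_from_camera': array([[ 4.51736550e-04, -9.60549538e-01, -2.78108578e-01,
         7.09257138e+01],
       [ 9.99999346e-01,  1.41721236e-04,  1.13483011e-03,
        -9.66776148e-01],
       [-1.05064665e-03, -2.78108908e-01,  9.60548974e-01,
        -1.43128774e+02],
       [ 0.00000000e+00,  0.00000000e+00,  0.00000000e+00,
         1.00000000e+00]])} [[-0.32608017  0.94533825  0.00270466]
 [ 0.9083285   0.31251891  0.27797708]
 [ 0.26193711  0.09309953 -0.9605839 ]]
```

```bash
cat >> h.py <<'E'
def delta(x,y,z,yaw=None):
    "tool-axis shift to a world TCP point; yaw = world angle (deg) of closing line"
    s=arm.read_state();M=R.from_quat(s["ee_rot"]).as_matrix()
    p=np.array(s["position"]);a=np.degrees(np.arctan2(M[1,1],M[0,1]))
    r=None if yaw is None else (-(yaw-a)+90)%180-90   # tool z down
    print("tcp",p.round(1),"yaw",a.round(1),"tilt",M[:,2].round(4),"t",s["clock"],"shift",(M.T@(np.array([x,y,z])-p)).round(1),"roll",r and round(r,1),"F",np.round(s["contact_force"],1),"w",round(s["gripper_width"],1),"gf",round(s["grasp_force"],1),"j6",round(s["joints"][5],2))
E
python3 -c "
from h import *
delta(590,190,270)"
```

```text
tcp [ 203.4 -590.5  230.5] yaw 109.0 tilt [-7.0e-04  1.5e-03 -1.0e+00] t 0.15 shift [-619.6  612.1  -38.6] roll None F [ 0.8 -0.  -0.9] w 85.5 gf 0.0 j6 -0.26
```

>>> {"api": "drive_tool", "payload": {
  "targets": [
    [-1,-30,30,-40,0],
    [-1,-60,60,-40,0],
    [-1,-90,90,-40,0],
    [-1,-120,120,-40,0],
    [-1,-150,150,-40,0],
    [-1,-180,180,-40,0],
    [-1,-210,210,-40,0],
    [-1,-240,240,-40,0],
    [-1,-270,270,-40,0],
    [-1,-300,300,-40,0],
    [-1,-330,330,-40,0],
    [-1,-340,340,-40,0]
  ]
}}

```text
clock: 1.35
position: [415.3, -156.0, 271.3]
ee_rot: [-0.167, 0.986, 0.0, 0.0]
contact_force: [-0.3, -0.6, -0.4]
gripper_width: 85.5
grasp_force: 0.0
```

>>> {"api": "drive_tool", "payload": {
  "targets": [
    [-1,-30,30,0,0],
    [-1,-60,60,0,0],
    [-1,-90,90,0,0],
    [-1,-120,120,0,0],
    [-1,-150,150,0,0],
    [-1,-180,180,0,0],
    [-1,-210,210,0,0],
    [-1,-240,240,0,0],
    [-1,-270,270,0,0],
    [-1,-280,272,0,0],
    [-1,-280,272,0,0],
    [-1,-280,272,0,0]
  ]
}}

```text
clock: 2.55
position: [589.9, 188.9, 270.9]
ee_rot: [-0.165, 0.986, -0.0, -0.001]
contact_force: [0.5, -0.6, 0.1]
gripper_width: 85.1
grasp_force: 0.0
```

Run:
```python
from h import *
s=arm.read_state();im=arm.get_image("wrist");cv2.imwrite("pics/w1.png",im)
np.save("w1.npy",np.r_[s["position"],s["ee_rot"]])
delta(671,160,270)
c=cam("wrist",s);print(proj(c,[[671,159,158],[496,221,36],[447,-10,0]]))
```

```text
tcp [589.8 188.5 271.3] yaw 109.0 tilt [-7.e-04 -3.e-04 -1.e+00] t 2.6 shift [-67.5 -53.3   1.3] roll None F [-0.3 -1.1  0. ] w 85.5 gf 0.0 j6 -1.81
[[260.04781597 267.61666262]
 [368.59987652 109.09661641]
 [201.85759944   6.94519112]]
```

View pics/w1.png

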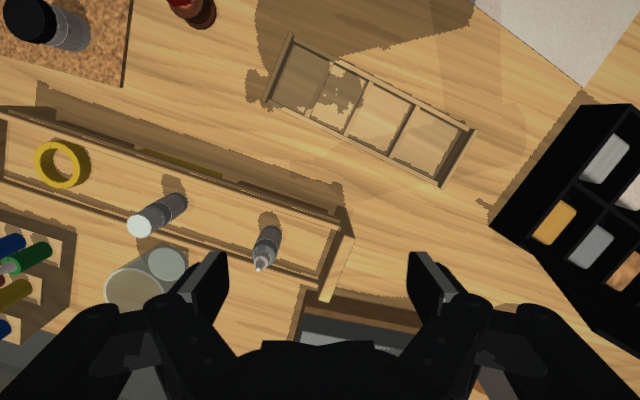

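Run:
```python
from h import *
v=np.load("w1.npy");c=cam("wrist",dict(position=v[:3],ee_rot=v[3:]))
im=cv2.imread("pics/w1.png");cv2.imwrite("pics/c1.png",cv2.resize(im[20:200,250:490],None,fx=3.2,fy=3.2,interpolation=cv2.INTER_CUBIC))
P=onz(c,[(288,33),(261,102),(476,131),(441,187)],36);print(P.round(1),P.mean(0).round(1))
print(onz(c,[(261,268)],158).round(1))
```

```text
[[448.4 104.5  36. ]
 [530.2  96.7  36. ]
 [476.  355.8  36. ]
 [554.7 344.9  36. ]] [502.3 225.5  36. ]
[[671.1 160.  158. ]]
```

View pics/c1.png

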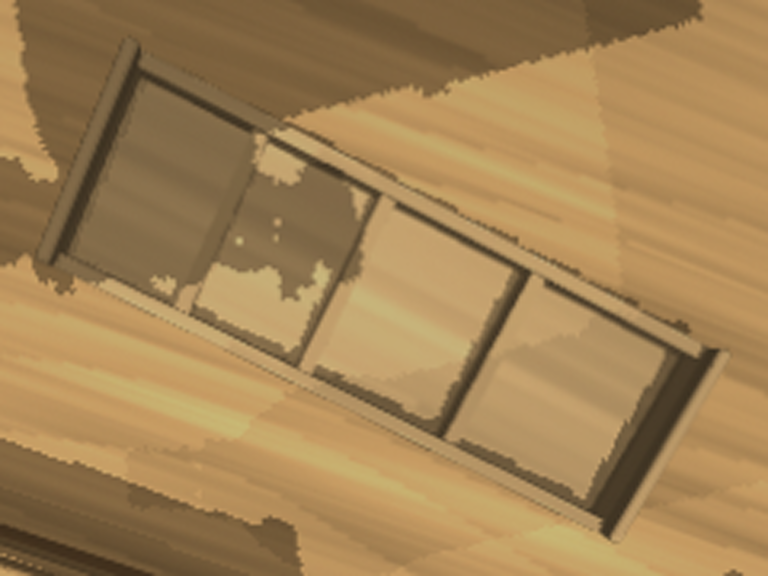

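>>> {"api": "drive_tool", "payload": {
  "targets": [
    [-1,-34,-27,0,0],
    [-1,-67,-54,0,0],
    [-1,-67,-54,30,0],
    [-1,-67,-54,60,0],
    [-1,-67,-54,90,0],
    [-1,-67,-54,115,0],
    [-1,-67,-54,140,0],
    [-1,-67,-54,160,0],
    [-1,-67,-54,174,0],
    [-1,-67,-54,174,0],
    [-1,-67,-54,174,0]
  ]
}}

```text
clock: 3.7
position: [671.8, 160.0, 98.4]
ee_rot: [-0.165, 0.986, -0.0, 0.001]
contact_force: [-0.1, -0.8, 0.4]
gripper_width: 85.0
grasp_force: 0.0
```

Run:
```python
from h import *
v=np.load("w1.npy");c=cam("wrist",dict(position=v[:3],ee_rot=v[3:]))
P=onz(c,[(289.4,31.9),(262.5,101.9),(477.2,130),(441.6,188.7)],36)[:,:2]
L=np.array([[-42,-128],[42,-128],[-42,128],[42,128.]])
H=L.T@(P-P.mean(0));th=np.arctan2(H[0,1]-H[1,0],H[0,0]+H[1,1]);o=P.mean(0)
Rm=np.array([[np.cos(th),-np.sin(th)],[np.sin(th),np.cos(th)]])
print(o,np.degrees(th),(P-(L@Rm.T+o)).round(1))
for y in(-98,-44,16,87):print(y,(o+Rm@[0,y]).round(1))
delta(671,159.5,97)
cv2.imwrite("pics/w2.png",arm.get_image("wrist"))
```

```text
[501.81937735 226.80495005] -6.217792954654662 [[ 0.6  1.5]
 [-0.2  3.3]
 [ 0.5 -2. ]
 [-0.9 -2.9]]
-98 [491.2 129.4]
-44 [497.1 183.1]
16 [503.6 242.7]
87 [511.2 313.3]
tcp [671.8 160.   98.4] yaw 109.0 tilt [ 1.3e-03  1.0e-04 -1.0e+00] t 3.7 shift [ 0.9 -0.2  1.4] roll None F [-0.1 -0.8  0.4] w 85.0 gf 0.0 j6 -1.71
```

View pics/w2.png

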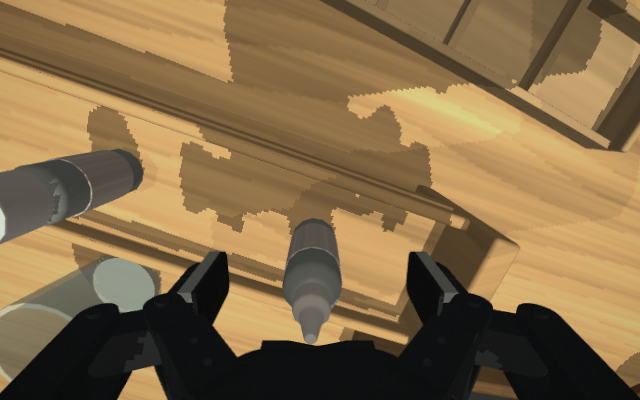

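>>> {"api": "drive_tool", "payload": {
  "targets": [
    [1,0,0,0,0],
    [1,0,0,0,0],
    [1,0,0,0,0],
    [1,0,0,0,0],
    [1,0,0,0,0],
    [1,0,0,0,0],
    [1,0,0,0,0],
    [1,0,0,0,0]
  ]
}}

```text
clock: 4.55
position: [671.7, 160.7, 97.8]
ee_rot: [-0.165, 0.986, 0.0, 0.0]
contact_force: [-0.7, 0.8, 3.8]
gripper_width: 24.4
grasp_force: 59.1
```

>>> {"api": "drive_tool", "payload": {
  "targets": [
    [1,0,0,-10,0],
    [1,0,0,-30,0],
    [1,0,0,-60,0],
    [1,0,0,-90,0],
    [1,0,0,-120,0],
    [1,0,0,-130,0],
    [1,0,0,-130,0]
  ]
}}

```text
clock: 5.25
position: [671.9, 160.7, 229.1]
ee_rot: [-0.165, 0.986, 0.001, 0.002]
contact_force: [-0.1, 0.2, 0.0]
gripper_width: 24.4
grasp_force: 58.8
```

```bash
python3 -c "
from h import *
delta(491,129.5,220,-6.3)"
```

```text
tcp [671.9 160.7 229.1] yaw 109.0 tilt [ 0.003   0.0017 -1.    ] t 5.25 shift [181.2  29.4   8.5] roll -64.7 F [-0.1  0.2  0. ] w 24.4 gf 58.8 j6 -1.71
```

>>> {"api": "drive_tool", "payload": {
  "targets": [
    [1,20,3,0,-8],
    [1,40,6,0,-16],
    [1,60,10,0,-24],
    [1,80,13,0,-32],
    [1,100,16,5,-40],
    [1,120,20,8,-48],
    [1,140,23,8,-56],
    [1,160,26,8,-64],
    [1,181,29,8,-65],
    [1,181,29,8,-65],
    [1,181,29,8,-65]
  ]
}}

```text
clock: 6.35
position: [490.2, 128.7, 218.2]
ee_rot: [-0.669, 0.743, 0.0, -0.001]
contact_force: [0.5, 0.1, -1.0]
gripper_width: 24.6
grasp_force: 58.9
```

Run:
```python
from h import *
s=arm.read_state();im=arm.get_image("wrist");cv2.imwrite("pics/w3.png",im)
np.save("w3.npy",np.r_[s["position"],s["ee_rot"]])
delta(491,129.5,90,-6.3)
c=cam("wrist",s);print(proj(c,[[491,129.5,6],[511,313,36]]))
```

```text
tcp [490.7 128.9 218.3] yaw 174.0 tilt [-1.4e-03 -8.0e-04 -1.0e+00] t 6.4 shift [ -0.8  -0.4 128.3] roll 0.3 F [ 0.5 -0.9  0.2] w 24.7 gf 58.9 j6 -0.68
[[316.46322127 178.06348723]
 [315.90184809 325.09114693]]
```

View pics/w3.png

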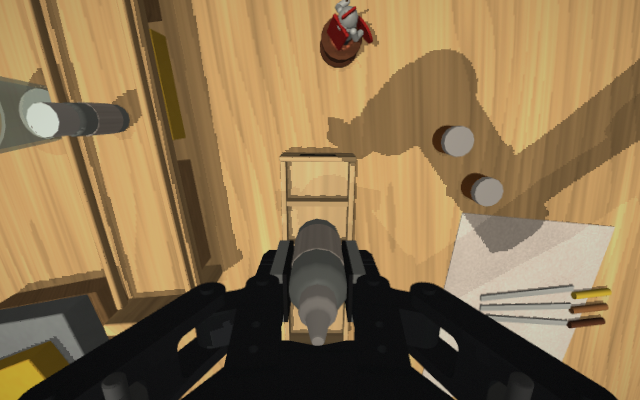

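Run:
```python
from h import *
v=np.load("w3.npy");c=cam("wrist",dict(position=v[:3],ee_rot=v[3:]))
im=cv2.imread("pics/w3.png");cv2.imwrite("pics/c3.png",cv2.resize(im[140:260,250:390],None,fx=5,fy=5,interpolation=cv2.INTER_CUBIC))
P=onz(c,[(280,154),(356,154)],36);print(P.round(1))
P=onz(c,[(285,198),(352,198)],24);print(P.round(1))
```

```text
[[526.4  93.3  36. ]
 [445.4 101.7  36. ]]
[[529.2 145.4  24. ]
 [452.1 153.5  24. ]]
```

View pics/c3.png

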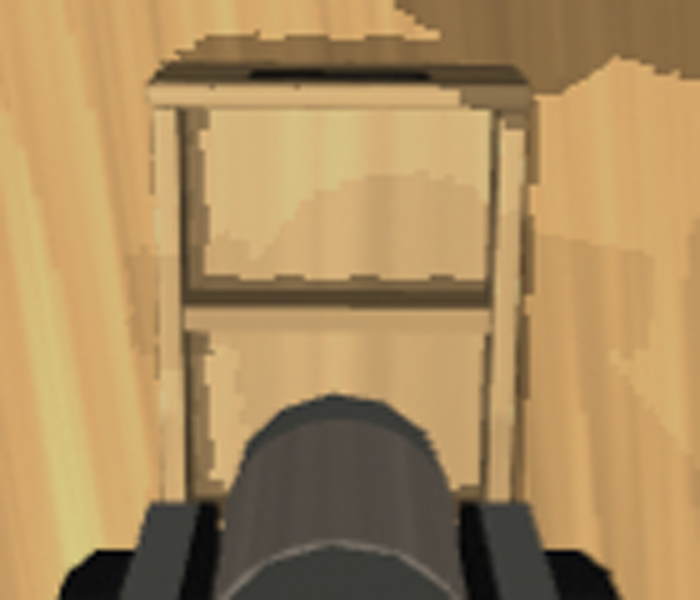

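Run:
```python
from h import *
v=np.load("w3.npy");c=cam("wrist",dict(position=v[:3],ee_rot=v[3:]))
E=onz(c,[(279.6,156.8),(357,156.8)],36);Q=onz(c,[(284.5,203.8),(352,203.8)],24);print(E.round(1),Q.round(1))
e=E[:,:2].mean(0);q=Q[:,:2].mean(0);t=np.radians(-6.3);u=np.array([-np.sin(t),np.cos(t)])
print("sep",(q-e)@u,"expect",57)
o=((e+128*u)+(q+71*u))/2
for y in(-98,-44,0,16,87):print(y,(o+y*u).round(1))
```

```text
[[527.3  96.2  36. ]
 [444.5 104.8  36. ]] [[530.7 152.3  24. ]
 [452.7 160.5  24. ]]
sep 56.14763701841363 expect 57
-98 [489.  129.9]
-44 [494.9 183.6]
0 [499.7 227.3]
16 [501.5 243.2]
87 [509.3 313.8]
```

>>> {"api": "drive_tool", "payload": {
  "targets": [
    [1,0,0,40,0],
    [1,0,0,80,0],
    [1,0,0,115,0],
    [1,0,0,140,0],
    [1,0,0,160,0],
    [1,0,0,172,0],
    [1,0,0,180,0],
    [1,0,0,183,0],
    [1,0,0,183,0],
    [1,0,0,183,0]
  ]
}}

```text
clock: 7.4
position: [491.4, 129.3, 37.1]
ee_rot: [-0.669, 0.743, -0.0, 0.001]
contact_force: [0.6, 0.2, -0.5]
gripper_width: 24.4
grasp_force: 58.9
```

```bash
python3 -c "
from h import *
delta(489,130,34)"
```

```text
tcp [491.4 129.3  37.1] yaw 174.0 tilt [ 1.6e-03  9.0e-04 -1.0e+00] t 7.4 shift [-0.5  2.5  3.1] roll None F [ 0.6  0.2 -0.5] w 24.4 gf 58.9 j6 -0.68
```

>>> {"api": "drive_tool", "payload": {
  "targets": [
    [1,0,0,1,0],
    [1,0,0,2,0],
    [1,0,0,3,0],
    [1,0,0,3,0]
  ]
}}

```text
clock: 7.8
position: [491.0, 129.0, 33.7]
ee_rot: [-0.669, 0.743, -0.0, 0.0]
contact_force: [-1.0, -0.1, 2.4]
gripper_width: 24.6
grasp_force: 59.3
```

>>> {"api": "drive_tool", "payload": {
  "targets": [
    [0.2,0,0,0,0],
    [0,0,0,0,0],
    [-0.5,0,0,0,0],
    [-1,0,0,0,0],
    [-1,0,0,0,0],
    [-1,0,0,0,0],
    [-1,0,0,-30,0],
    [-1,0,0,-70,0],
    [-1,0,0,-110,0],
    [-1,0,0,-150,0],
    [-1,0,0,-190,0],
    [-1,0,0,-210,0]
  ]
}}

```text
clock: 9.0
position: [492.0, 129.4, 247.5]
ee_rot: [-0.669, 0.743, -0.001, 0.003]
contact_force: [-0.0, -0.3, -0.2]
gripper_width: 85.2
grasp_force: 0.0
```

```bash
python3 -c "
from h import *
delta(470,-200,260,109)"
```

```text
tcp [492.  129.4 247.5] yaw 174.0 tilt [ 0.006   0.0028 -1.    ] t 9.0 shift [329.8 -12.4 -13.6] roll 65.0 F [-0.  -0.3 -0.2] w 85.2 gf 0.0 j6 -0.68
```

>>> {"api": "drive_tool", "payload": {
  "targets": [
    [-1,30,-4,-13,8],
    [-1,65,-8,-13,16],
    [-1,100,-12,-13,24],
    [-1,135,-16,-13,32],
    [-1,170,-20,-13,40],
    [-1,205,-25,-13,48],
    [-1,240,-30,-13,56],
    [-1,275,-36,-13,64],
    [-1,305,-40,-13,65],
    [-1,326,-42,-13,65],
    [-1,326,-42,-13,65],
    [-1,326,-42,-13,65]
  ]
}}

```text
clock: 10.2
position: [498.3, -199.8, 256.0]
ee_rot: [-0.165, 0.986, 0.0, -0.0]
contact_force: [0.2, 0.7, 0.8]
gripper_width: 85.7
grasp_force: 0.0
```

Run:
```python
from h import *
s=arm.read_state();im=arm.get_image("wrist");cv2.imwrite("pics/w4.png",im)
np.save("w4.npy",np.r_[s["position"],s["ee_rot"]])
delta(531,-278,230)
c=cam("wrist",s);print(proj(c,[[531,-278,96],[435,-154,104],[523,-152,78],[447,-10,0]]))
```

```text
tcp [ 498.4 -199.3  256.1] yaw 109.0 tilt [-3.e-04  3.e-04 -1.e+00] t 10.25 shift [ -5.2 -85.1  26.1] roll None F [ 0.2  0.3 -0.5] w 85.4 gf 0.0 j6 -1.16
[[236.07770551 192.04468294]
 [384.05358893 143.25139448]
 [350.84441968 216.93936446]
 [462.1072912  180.21078318]]
```

View pics/w4.png

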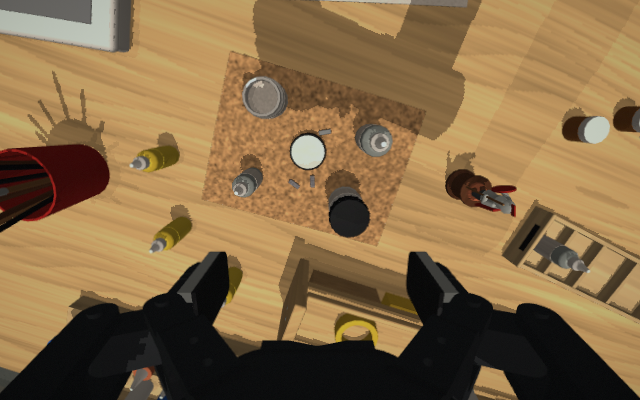

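>>> {"api": "drive_tool", "payload": {
  "targets": [
    [-1,-3,-45,20,0],
    [-1,-5,-85,50,0],
    [-1,-5,-85,90,0],
    [-1,-5,-85,130,0],
    [-1,-5,-85,165,0],
    [-1,-5,-85,190,0],
    [-1,-5,-85,207,0],
    [-1,-5,-85,217,0],
    [-1,-5,-85,221,0],
    [-1,-5,-85,221,0],
    [-1,-5,-85,221,0]
  ]
}}

```text
clock: 11.35
position: [531.8, -278.4, 36.4]
ee_rot: [-0.165, 0.986, -0.0, 0.001]
contact_force: [-0.6, 0.2, 0.4]
gripper_width: 85.4
grasp_force: 0.0
```

Run:
```python
from h import *
delta(531,-277.5,35)
s=arm.read_state();im=arm.get_image("wrist");cv2.imwrite("pics/w5.png",im[180:360,160:480])
```

```text
tcp [ 531.8 -278.4   36.4] yaw 109.0 tilt [ 2.1e-03 -6.0e-04 -1.0e+00] t 11.35 shift [0.5 1.1 1.4] roll None F [-0.6  0.2  0.4] w 85.4 gf 0.0 j6 -1.03
```

View pics/w5.png

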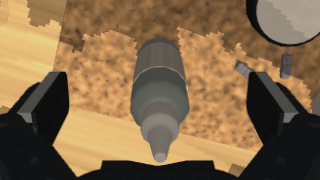

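The slim dropper stands centred between the open fingers (axis near column 158 of the crop). Grip and lift.

>>> {"api": "drive_tool", "payload": {
  "targets": [
    [1,0,0,0,0],
    [1,0,0,0,0],
    [1,0,0,0,0],
    [1,0,0,0,0],
    [1,0,0,0,0],
    [1,0,0,0,0],
    [1,0,0,0,0],
    [1,0,0,0,0]
  ]
}}

```text
clock: 12.2
position: [531.1, -278.5, 35.6]
ee_rot: [-0.165, 0.986, -0.0, 0.0]
contact_force: [0.1, -0.4, 3.6]
gripper_width: 24.7
grasp_force: 59.0
```

>>> {"api": "drive_tool", "payload": {
  "targets": [
    [1,0,0,-10,0],
    [1,0,0,-30,0],
    [1,0,0,-60,0],
    [1,0,0,-100,0],
    [1,0,0,-140,0],
    [1,0,0,-175,0],
    [1,0,0,-195,0],
    [1,0,0,-200,0],
    [1,0,0,-200,0]
  ]
}}

```text
clock: 13.1
position: [530.9, -278.2, 235.6]
ee_rot: [-0.165, 0.986, 0.0, 0.001]
contact_force: [0.4, -0.1, -1.3]
gripper_width: 24.1
grasp_force: 58.8
```

```bash
python3 -c "
from h import *
delta(495,184,232,-6.3)"
```

```text
tcp [ 530.9 -278.2  235.6] yaw 109.0 tilt [ 1.e-03  4.e-04 -1.e+00] t 13.1 shift [-116.6  448.7    3.7] roll -64.7 F [ 0.4 -0.1 -1.3] w 24.1 gf 58.8 j6 -1.03
```

>>> {"api": "drive_tool", "payload": {
  "targets": [
    [1,-8,30,0,-4],
    [1,-18,70,0,-12],
    [1,-29,112,0,-20],
    [1,-40,154,0,-28],
    [1,-51,196,0,-36],
    [1,-62,238,0,-44],
    [1,-73,280,0,-52],
    [1,-84,322,0,-60],
    [1,-95,364,0,-65],
    [1,-106,406,0,-65],
    [1,-114,440,0,-65],
    [1,-117,449,0,-65]
  ]
}}

```text
clock: 14.3
position: [494.1, 186.7, 233.0]
ee_rot: [-0.67, 0.742, 0.001, -0.002]
contact_force: [0.2, -0.9, -0.5]
gripper_width: 24.4
grasp_force: 58.9
```

>>> {"api": "drive_tool", "payload": {
  "targets": [
    [1,0,0,0,0],
    [1,0,0,0,0]
  ]
}}

```text
clock: 14.5
position: [494.8, 183.3, 234.1]
ee_rot: [-0.669, 0.743, 0.0, -0.001]
contact_force: [-0.0, -0.8, 0.4]
gripper_width: 24.1
grasp_force: 58.9
```

```bash
python3 -c "
from h import *
delta(495,184,34,-6.3)"
```

```text
tcp [494.8 183.3 234.1] yaw 174.0 tilt [-0.0024 -0.0016 -1.    ] t 14.5 shift [ -1.1  -0.6 200.1] roll 0.3 F [-0.  -0.8  0.4] w 24.1 gf 58.9 j6 -0.77
```

>>> {"api": "drive_tool", "payload": {
  "targets": [
    [1,-1,0,40,0],
    [1,-1,0,80,0],
    [1,-1,0,120,0],
    [1,-1,0,150,0],
    [1,-1,0,172,0],
    [1,-1,0,186,0],
    [1,-1,0,194,0],
    [1,-1,0,197,0],
    [1,-1,0,197,0],
    [1,-1,0,197,0]
  ]
}}

```text
clock: 15.5
position: [496.0, 185.3, 39.2]
ee_rot: [-0.669, 0.743, -0.0, 0.001]
contact_force: [0.2, -0.1, 0.4]
gripper_width: 24.3
grasp_force: 58.9
```

>>> {"api": "drive_tool", "payload": {
  "targets": [
    [1,0,0,1,0],
    [1,0,0,2,0],
    [1,0,0,3,0],
    [1,0,0,3,0]
  ]
}}

```text
clock: 15.9
position: [495.3, 185.2, 35.3]
ee_rot: [-0.669, 0.743, 0.0, -0.0]
contact_force: [-0.6, 0.2, -1.5]
gripper_width: 24.2
grasp_force: 58.9
```

>>> {"api": "drive_tool", "payload": {
  "targets": [
    [1,0,0,1,0],
    [1,0,0,2,0],
    [1,0,0,2,0]
  ]
}}

```text
clock: 16.2
position: [495.5, 185.3, 33.6]
ee_rot: [-0.669, 0.743, -0.0, 0.0]
contact_force: [-1.2, 0.4, 3.0]
gripper_width: 24.3
grasp_force: 59.4
```

>>> {"api": "drive_tool", "payload": {
  "targets": [
    [0.2,0,0,0,0],
    [0,0,0,0,0],
    [-0.5,0,0,0,0],
    [-1,0,0,0,0],
    [-1,0,0,0,0],
    [-1,0,0,0,0],
    [-1,0,0,-30,0],
    [-1,0,0,-70,0],
    [-1,0,0,-110,0],
    [-1,0,0,-150,0],
    [-1,0,0,-190,0],
    [-1,0,0,-210,0]
  ]
}}

```text
clock: 17.4
position: [496.6, 185.7, 247.6]
ee_rot: [-0.669, 0.743, -0.001, 0.003]
contact_force: [1.1, 0.9, 0.1]
gripper_width: 85.3
grasp_force: 0.0
```

Run:
```python
from h import *
v=np.load("w4.npy");c=cam("wrist",dict(position=v[:3],ee_rot=v[3:]))
print(onz(c,[(382,143)],104),onz(c,[(350,217)],78))
delta(435,-155,240,109)
```

```text
[[ 434.80821709 -155.57138014  104.        ]] [[ 522.74749875 -152.51927726   78.        ]]
tcp [496.6 185.7 247.6] yaw 174.0 tilt [ 0.0058  0.0033 -1.    ] t 17.4 shift [345.3  25.9   6.1] roll 65.0 F [1.1 0.9 0.1] w 85.3 gf 0.0 j6 -0.77
```

>>> {"api": "drive_tool", "payload": {
  "targets": [
    [-1,30,2,0,8],
    [-1,65,5,0,16],
    [-1,100,7,0,24],
    [-1,135,10,0,32],
    [-1,170,13,0,40],
    [-1,205,15,0,48],
    [-1,240,18,0,56],
    [-1,275,21,0,64],
    [-1,310,23,0,65],
    [-1,335,26,0,65],
    [-1,345,26,0,65],
    [-1,345,26,0,65]
  ]
}}

```text
clock: 18.6
position: [433.3, -156.0, 243.2]
ee_rot: [-0.164, 0.986, 0.0, -0.0]
contact_force: [0.4, -0.7, 0.8]
gripper_width: 85.5
grasp_force: 0.0
```

```bash
python3 -c "
from h import *
delta(434.8,-155.5,38,109)"
```

```text
tcp [ 433.3 -156.   243.2] yaw 108.9 tilt [-1.e-04  1.e-04 -1.e+00] t 18.6 shift [-1.600e+00 -1.000e-01  2.052e+02] roll -0.1 F [ 0.4 -0.7  0.8] w 85.5 gf 0.0 j6 -1.25
```

>>> {"api": "drive_tool", "payload": {
  "targets": [
    [-1,-1.6,0,40,0],
    [-1,-1.6,0,80,0],
    [-1,-1.6,0,120,0],
    [-1,-1.6,0,155,0],
    [-1,-1.6,0,180,0],
    [-1,-1.6,0,197,0],
    [-1,-1.6,0,205,0],
    [-1,-1.6,0,206,0],
    [-1,-1.6,0,206,0],
    [-1,-1.6,0,206,0]
  ]
}}

```text
clock: 19.6
position: [436.0, -154.5, 38.3]
ee_rot: [-0.165, 0.986, -0.0, 0.001]
contact_force: [0.1, -0.1, 0.3]
gripper_width: 85.7
grasp_force: 0.0
```

>>> {"api": "drive_tool", "payload": {
  "targets": [
    [1,0,0,0,0],
    [1,0,0,0,0],
    [1,0,0,0,0],
    [1,0,0,0,0],
    [1,0,0,0,0],
    [1,0,0,0,0],
    [1,0,0,0,0],
    [1,0,0,0,0]
  ]
}}

```text
clock: 20.4
position: [435.3, -154.7, 37.8]
ee_rot: [-0.165, 0.986, -0.0, 0.0]
contact_force: [-1.3, 1.5, 6.0]
gripper_width: 32.5
grasp_force: 59.2
```

>>> {"api": "drive_tool", "payload": {
  "targets": [
    [1,0,0,-10,0],
    [1,0,0,-30,0],
    [1,0,0,-60,0],
    [1,0,0,-100,0],
    [1,0,0,-140,0],
    [1,0,0,-175,0],
    [1,0,0,-195,0],
    [1,0,0,-200,0],
    [1,0,0,-200,0]
  ]
}}

```text
clock: 21.3
position: [434.9, -154.6, 237.5]
ee_rot: [-0.165, 0.986, 0.0, 0.001]
contact_force: [-0.1, 0.5, -1.0]
gripper_width: 32.3
grasp_force: 59.5
```

```bash
python3 -c "
from h import *
delta(501.5,243,238,-6.3)"
```

```text
tcp [ 434.9 -154.6  237.5] yaw 109.0 tilt [ 1.1e-03  5.0e-04 -1.0e+00] t 21.3 shift [-1.924e+02  3.542e+02 -2.000e-01] roll -64.7 F [-0.1  0.5 -1. ] w 32.3 gf 59.5 j6 -1.25
```

>>> {"api": "drive_tool", "payload": {
  "targets": [
    [1,-14,27,0,-6],
    [1,-34,63,0,-14],
    [1,-54,99,0,-22],
    [1,-74,135,0,-30],
    [1,-93,171,0,-38],
    [1,-113,207,0,-46],
    [1,-132,243,0,-54],
    [1,-152,279,0,-62],
    [1,-171,315,0,-65],
    [1,-187,344,0,-65],
    [1,-192,354,0,-65],
    [1,-192,354,0,-65]
  ]
}}

```text
clock: 22.5
position: [500.6, 243.3, 234.9]
ee_rot: [-0.67, 0.743, 0.0, -0.002]
contact_force: [0.2, -0.1, -1.0]
gripper_width: 32.5
grasp_force: 59.6
```

```bash
python3 -c "
from h import *
delta(501.5,243,36,-6.3)"
```

```text
tcp [500.6 243.3 234.9] yaw 174.1 tilt [-0.0036 -0.0026 -1.    ] t 22.5 shift [ -0.4  -1.6 198.9] roll 0.4 F [ 0.2 -0.1 -1. ] w 32.5 gf 59.6 j6 -0.85
```

>>> {"api": "drive_tool", "payload": {
  "targets": [
    [1,0,0,40,0],
    [1,0,0,80,0],
    [1,0,0,120,0],
    [1,0,0,150,0],
    [1,0,0,172,0],
    [1,0,0,186,0],
    [1,0,0,194,0],
    [1,0,0,198,0],
    [1,0,0,199,0],
    [1,0,0,199,0]
  ]
}}

```text
clock: 23.5
position: [501.6, 242.5, 38.9]
ee_rot: [-0.669, 0.743, -0.0, 0.001]
contact_force: [-0.2, -0.3, -0.1]
gripper_width: 32.7
grasp_force: 59.6
```

>>> {"api": "drive_tool", "payload": {
  "targets": [
    [1,0,0,1,0],
    [1,0,0,2,0],
    [1,0,0,2,0]
  ]
}}

```text
clock: 23.8
position: [501.3, 242.7, 36.6]
ee_rot: [-0.669, 0.743, 0.0, 0.0]
contact_force: [0.8, 0.2, 0.4]
gripper_width: 32.6
grasp_force: 59.6
```

>>> {"api": "drive_tool", "payload": {
  "targets": [
    [1,0,0,1,0],
    [1,0,0,1,0]
  ]
}}

```text
clock: 24.0
position: [501.4, 242.7, 35.8]
ee_rot: [-0.669, 0.743, -0.0, 0.0]
contact_force: [-0.3, -0.9, 3.4]
gripper_width: 32.5
grasp_force: 60.0
```

>>> {"api": "drive_tool", "payload": {
  "targets": [
    [0.1,0,0,0,0],
    [-0.2,0,0,0,0],
    [-0.5,0,0,0,0],
    [-1,0,0,0,0],
    [-1,0,0,0,0],
    [-1,0,0,0,0],
    [-1,0,0,-30,0],
    [-1,0,0,-70,0],
    [-1,0,0,-110,0],
    [-1,0,0,-150,0],
    [-1,0,0,-190,0],
    [-1,0,0,-210,0]
  ]
}}

```text
clock: 25.2
position: [502.5, 243.2, 249.7]
ee_rot: [-0.669, 0.743, -0.0, 0.003]
contact_force: [0.5, -0.3, -0.4]
gripper_width: 85.8
grasp_force: 0.0
```

Run:
```python
from h import *
delta(522.8,-152.3,240,109)
```

```text
tcp [502.5 243.2 249.7] yaw 174.0 tilt [ 0.0056  0.0037 -1.    ] t 25.2 shift [391.3 -61.3   8.3] roll 65.0 F [ 0.5 -0.3 -0.4] w 85.8 gf 0.0 j6 -0.85
```

>>> {"api": "drive_tool", "payload": {
  "targets": [
    [-1,30,-5,4,8],
    [-1,65,-10,8,16],
    [-1,102,-16,8,24],
    [-1,140,-22,8,32],
    [-1,178,-28,8,40],
    [-1,216,-34,8,48],
    [-1,254,-40,8,56],
    [-1,292,-46,8,64],
    [-1,330,-52,8,65],
    [-1,365,-58,8,65],
    [-1,388,-61,8,65],
    [-1,391,-61,8,65]
  ]
}}

```text
clock: 26.4
position: [520.8, -154.9, 237.0]
ee_rot: [-0.163, 0.987, -0.0, -0.0]
contact_force: [0.1, 0.2, -0.4]
gripper_width: 85.2
grasp_force: 0.0
```

>>> {"api": "drive_tool", "payload": {
  "targets": [
    [-1,0,0,0,0],
    [-1,0,0,0,0]
  ]
}}

```text
clock: 26.6
position: [521.1, -152.0, 237.3]
ee_rot: [-0.165, 0.986, 0.0, -0.0]
contact_force: [0.0, 0.6, -0.3]
gripper_width: 85.3
grasp_force: 0.0
```

```bash
python3 -c "
from h import *
delta(522.8,-152.3,46,109)"
```

```text
tcp [ 521.1 -152.   237.3] yaw 109.0 tilt [-1.e-04  2.e-04 -1.e+00] t 26.6 shift [ -1.6  -0.9 191.3] roll 0.0 F [ 0.   0.6 -0.3] w 85.3 gf 0.0 j6 -1.25
```

>>> {"api": "drive_tool", "payload": {
  "targets": [
    [-1,-1.5,-1,40,0],
    [-1,-1.5,-1,80,0],
    [-1,-1.5,-1,115,0],
    [-1,-1.5,-1,145,0],
    [-1,-1.5,-1,168,0],
    [-1,-1.5,-1,184,0],
    [-1,-1.5,-1,191,0],
    [-1,-1.5,-1,192,0],
    [-1,-1.5,-1,192,0],
    [-1,-1.5,-1,192,0]
  ]
}}

```text
clock: 27.6
position: [523.8, -152.9, 46.5]
ee_rot: [-0.165, 0.986, -0.0, 0.001]
contact_force: [0.1, 0.3, 0.5]
gripper_width: 85.5
grasp_force: 0.0
```

>>> {"api": "drive_tool", "payload": {
  "targets": [
    [1,0,0,0,0],
    [1,0,0,0,0],
    [1,0,0,0,0],
    [1,0,0,0,0],
    [1,0,0,0,0],
    [1,0,0,0,0],
    [1,0,0,0,0],
    [1,0,0,0,0]
  ]
}}

```text
clock: 28.4
position: [523.5, -153.2, 46.0]
ee_rot: [-0.165, 0.986, -0.0, 0.001]
contact_force: [-0.9, 0.8, 5.3]
gripper_width: 44.8
grasp_force: 61.3
```

>>> {"api": "drive_tool", "payload": {
  "targets": [
    [1,0,0,-10,0],
    [1,0,0,-30,0],
    [1,0,0,-60,0],
    [1,0,0,-100,0],
    [1,0,0,-140,0],
    [1,0,0,-175,0],
    [1,0,0,-190,0],
    [1,0,0,-190,0]
  ]
}}

```text
clock: 29.2
position: [523.9, -153.2, 238.1]
ee_rot: [-0.165, 0.986, -0.001, 0.003]
contact_force: [0.3, 0.1, -1.7]
gripper_width: 44.2
grasp_force: 61.2
```

```bash
python3 -c "
from h import *
delta(509.3,313.5,236,-6.3)"
```

```text
tcp [ 523.9 -153.2  238.1] yaw 109.0 tilt [ 5.7e-03 -1.0e-04 -1.0e+00] t 29.2 shift [-138.2  446.     2. ] roll -64.7 F [ 0.3  0.1 -1.7] w 44.2 gf 61.2 j6 -1.25
```

>>> {"api": "drive_tool", "payload": {
  "targets": [
    [1,-9,30,0,-5],
    [1,-22,70,0,-13],
    [1,-35,112,0,-21],
    [1,-48,154,0,-29],
    [1,-61,196,0,-37],
    [1,-74,238,0,-45],
    [1,-87,280,0,-53],
    [1,-100,322,0,-61],
    [1,-113,364,0,-65],
    [1,-126,406,0,-65],
    [1,-136,438,0,-65],
    [1,-138,446,0,-65]
  ]
}}

```text
clock: 30.4
position: [506.9, 316.2, 232.5]
ee_rot: [-0.67, 0.742, 0.0, -0.002]
contact_force: [0.3, -0.4, -1.6]
gripper_width: 44.6
grasp_force: 61.4
```

>>> {"api": "drive_tool", "payload": {
  "targets": [
    [1,0,0,0,0],
    [1,0,0,0,0]
  ]
}}

```text
clock: 30.6
position: [507.5, 312.3, 234.1]
ee_rot: [-0.669, 0.743, 0.0, -0.001]
contact_force: [0.0, 0.5, -1.3]
gripper_width: 44.2
grasp_force: 61.4
```

Run:
```python
from h import *
delta(509.3,313.5,44,-6.3)
im=arm.get_image("scene");cv2.imwrite("pics/s2.png",cv2.resize(im[60:310,190:510],None,fx=2.4,fy=2.4,interpolation=cv2.INTER_CUBIC))
```

```text
tcp [507.5 312.3 234.1] yaw 174.0 tilt [-0.0022 -0.0019 -1.    ] t 30.6 shift [ -1.8  -2.  190.1] roll 0.3 F [ 0.   0.5 -1.3] w 44.2 gf 61.4 j6 -0.93
```

View pics/s2.png

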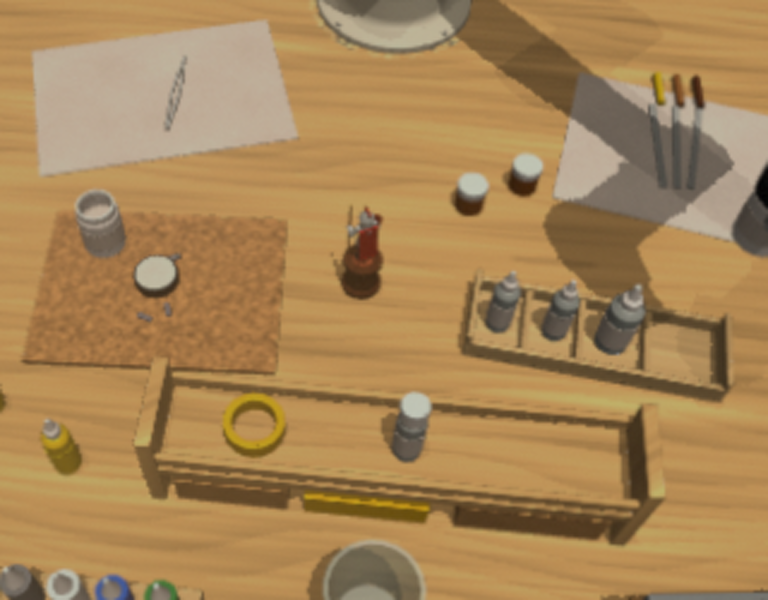

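>>> {"api": "drive_tool", "payload": {
  "targets": [
    [1,-2,-2,40,0],
    [1,-2,-2,80,0],
    [1,-2,-2,115,0],
    [1,-2,-2,145,0],
    [1,-2,-2,166,0],
    [1,-2,-2,180,0],
    [1,-2,-2,187,0],
    [1,-2,-2,190,0],
    [1,-2,-2,190,0],
    [1,-2,-2,190,0]
  ]
}}

```text
clock: 31.65
position: [510.9, 315.8, 46.5]
ee_rot: [-0.669, 0.743, 0.0, 0.001]
contact_force: [0.7, -0.2, -0.3]
gripper_width: 44.5
grasp_force: 61.4
```

>>> {"api": "drive_tool", "payload": {
  "targets": [
    [1,0,0,1,0],
    [1,0,0,1,0]
  ]
}}

```text
clock: 31.85
position: [510.4, 315.5, 44.9]
ee_rot: [-0.669, 0.743, 0.0, 0.001]
contact_force: [-0.1, -0.1, -1.2]
gripper_width: 44.2
grasp_force: 61.4
```

>>> {"api": "drive_tool", "payload": {
  "targets": [
    [1,0,0,1,0],
    [1,0,0,1,0],
    [1,0,0,1,0]
  ]
}}

```text
clock: 32.15
position: [510.5, 315.5, 44.1]
ee_rot: [-0.669, 0.743, -0.0, 0.0]
contact_force: [-2.1, 0.1, 4.4]
gripper_width: 44.7
grasp_force: 61.8
```

>>> {"api": "drive_tool", "payload": {
  "targets": [
    [-0.1,0,0,0,0],
    [-0.4,0,0,0,0],
    [-0.7,0,0,0,0],
    [-1,0,0,0,0],
    [-1,0,0,0,0],
    [-1,0,0,0,0],
    [-1,0,0,-30,0],
    [-1,0,0,-70,0],
    [-1,0,0,-110,0],
    [-1,0,0,-150,0],
    [-1,0,0,-190,0],
    [-1,0,0,-200,0]
  ]
}}

```text
clock: 33.35
position: [512.2, 316.5, 249.3]
ee_rot: [-0.669, 0.743, -0.0, 0.005]
contact_force: [0.3, -0.4, 0.5]
gripper_width: 85.8
grasp_force: 0.0
```

>>> {"api": "drive_tool", "payload": {
  "targets": [
    [-1,0,0,-20,0],
    [-1,0,0,-20,0]
  ]
}}

```text
clock: 33.55
position: [511.2, 315.9, 265.8]
ee_rot: [-0.669, 0.743, -0.0, 0.003]
contact_force: [0.3, -0.3, 0.8]
gripper_width: 85.3
grasp_force: 0.0
```

Run:
```python
from h import *
im=arm.get_image("scene");cv2.imwrite("pics/s3.png",cv2.resize(im[60:310,190:510],None,fx=2.4,fy=2.4,interpolation=cv2.INTER_CUBIC))
```

```text
(no output)
```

View pics/s3.png

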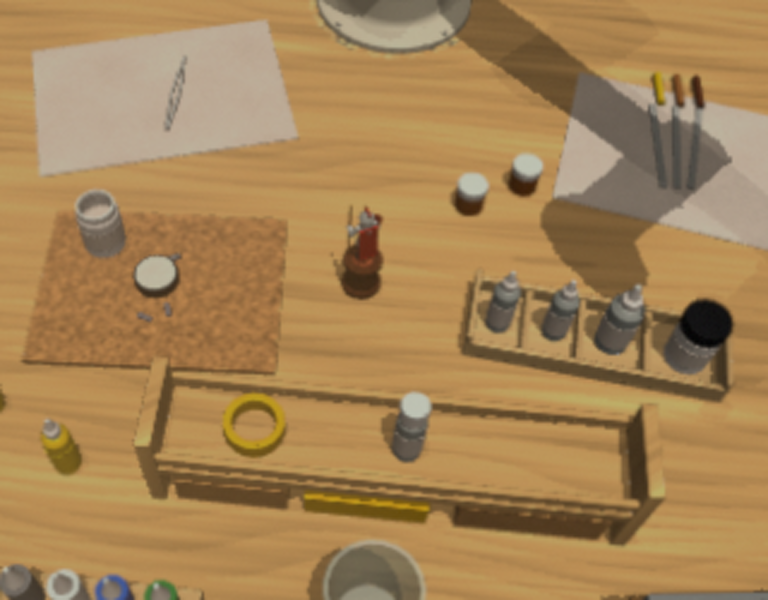

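All four stand upright in their compartments (crop about (503,300), (562,310), (620,318), (697,335)). The flat-capped bottle, the open jar and the figure haven't moved.

```bash
python3 -c "
from bench import arm
print(arm.job_done())"
```

```text
the job is handed in; nothing more can be done
None
```

The caddy is packed and handed in at about 34 s: both slim droppers, the stout bottle and the lidded jar stand upright in their compartments, and the last picture shows the flat-capped bottle, open jar and figure still in place.

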